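# Fit the keyed hub on the indexing spindle

### The arm

A 7-joint arm with a two-finger parallel gripper is mounted at the origin on the work surface; the furniture and walls round the work are solid. World frame = base frame: x ahead of the robot, y to its left, z up, the work surface at z = 0. Lengths are in m, angles in rad, forces in N, time in s.
With the tool pointing down it reaches from about 0.4 to 0.9 m from the base axis. Payload 5.5 kg.
Tool frame: the origin (TCP) lies midway between the tips of the shut fingers; the grasp point (between the pads) lies 19 mm behind it; z points along the fingers, y is the line along which they close (so a half turn about z gives the same grasp; the last joint's range is limited). The gripper opens to 92 mm and grips with 3 to 60 N. Pads are 19 mm wide; open, the fingers measure 130 mm over their backs; the gripper's body (75 mm by 190 mm) begins 47 mm behind the grasp point.
Start: joints at [-1.023, 0.501, -0.427, 1.55, 0.221, 1.138, -0.21], TCP at [0.183, 0.624, 0.227] pointing down, gripper open.
Joint ranges: [-2.88, 2.88], [-0.31, 2.03], [-1.54, 1.56], [0.2, 2.42], [-1.41, 4.55], [0.19, 2.02], [-2.57, 2.57]. Speed limits (rad/s): [2.57, 2.57, 3.14, 3.14, 3.14, 3.14, 3.14].

### API

Orientations are given as a 3x3 rotation matrix whose columns are the frame's x, y, z axes.
In Python, from cell import get_state, camera, order gives the robot as it stands.
- The arm moves only by the shell command python3 -m jog 'ROWS' [OPENING] [FORCE]. ROWS is JSON, a list of rows, each a list of 6 numbers: the shift along the tool's x, y, z in m, then the turn, a rotation vector about the tool's x, y, z in degrees. A call has 1 to 10 rows; each row shifts and turns the commanded pose from where the row before left it, along the tool's axes as they then stand; what a row does not reach is not made up. A row lasts 1/12 s, in which the tool goes at most 41.7 mm and 7.16 degrees, less where a joint would pass 70% of its speed; a pose out of reach is approached as far as the arm can. A call with a gripper value outside its range is refused whole. OPENING is the opening, from 0 (shut) to 1 (fully open), set as the call begins (- or left out, the last holds). The fingers move at their own pace and stop on an object; FORCE is the grip in N (left out, the last holds). Time passes only in rows, so rows that do not move let the fingers close. It gives the time, the measured TCP pose, the force, the opening and the grip force at its end, in the units of the state.
- get_state(): the state, without advancing time (a new reading comes with each control period).
- camera(name): name is "side" or "top" or "wrist"; returns a dict with "image" (400x640x3 uint8, blue, green, red), "fx", "fy", "cx", "cy" (pixels), "cam_to_world" (4x4, takes a point from camera to world coordinates). Camera axes: x right, y down, z forward; pixel columns grow to the right and rows downward; lengths in m; the calibration is good to about 2 mm. A picture is of the moment at which its call begins. There is no depth.
- order.close_job(): hands the job in; it is judged then, once.
The state is a dict: "time_s": time; "q": joint angles; "qvel": joint speeds; "joint_efforts": joint torques, N m; "ee_pos": TCP position; "tcp_rot": TCP orientation; "ft_force": force on the tool from outside, world axes, zero at the start; "ft_torque": the same for the moment, N m; "gripper_width": opening from 0.0 (shut) to 1.0 (fully open); "grip_force": force on a finger pad.
Only numpy, scipy, OpenCV 4.12 (cv2) and the standard library are available. Lean on these libraries where they do the work, as an engineer would, in place of code of your own. Each camera call takes 0.05 s, during which the arm holds its last target. There are 200 camera calls.

### The job

Pick up the steel keyed hub and put it over the upright keyed shaft of the indexing fixture, with the end that has the tab upward. Turn it on the shaft under light pressure until its tab drops into the shaft's keyway, then see it fully home, flat on the flange, and let go. Never force it, down or round (the parts must not bear more than 60 N), and leave the tools, tape and letters round it where they are.

Things in the scene. Friction and masses are not known exactly. Their poses are not given: they have to be found in the camera images.
- hub: Loose steel hub, 0.15 to 0.3 kg, 34 mm tall: a round of 54 mm diameter with two full-height flats 40 mm apart to grip it by, facing its own +y and -y. A round through bore, 34 mm diameter, with a tab at its upper end (see hub_tab). Origin: centre of the underside; z up along the bore. It starts upright on the table, tab end up.
- hub_tab (a point): Underside of the hub's tab, 13 mm out from the bore's axis on the hub's own +x side, 24 mm above the hub's underside. The tab is 8 mm wide, reaches in to 9 mm from the axis and fills only the bore's upper 10 mm; its lower edges are bevelled by 1 mm.
- fixture: Fixed indexing fixture: grey plate 130 (x) x 100 (y) x 12 mm with 5 mm high screw heads at the corners, a round steel flange on it and an upright keyed steel shaft in the middle, held by a brake so that it does not turn. Origin: on the shaft's axis at table level, z up; its +x points away from the robot within 0.3 rad.
- flange_top (a point): Centre of the flange's top face (72 mm diameter), 20 mm above the table, on the shaft's axis. The hub's underside must come to lie on it. With the tab not over the keyway the hub stops with its underside 14 mm above this, the tab lying on the shaft's top; with the tab over the keyway it goes all the way down. Turned on against the keyway's wall, each 0.1 N m of twist loads tab and bore by about 15 N in sum.
- shaft_top (a point): Centre of the shaft's top, 58 mm above the table. Shaft: 32 mm diameter, rim bevelled 1.5 mm, bore clearance 1 mm all round. Its one keyway, 9.6 mm wide, open at the top, runs its whole length. The keyway's direction is not measured: it faces anywhere within 0.6 rad either side of the fixture's +x. The tab drops in within about 0.1 rad of it.
- tape_yellow: Bystander: roll of yellow tape lying flat, 64 x 62 x 19 mm. Origin: centre of its underside.
- screwdriver: Bystander: screwdriver with red handle lying on the table, 191 mm long, 26 mm thick. Origin: centre of its underside.
- letter_05: Bystander: small black acrylic letter with white face, zigzag shape of three strokes, 50 x 42 x 18 mm. Origin: centre of its underside.
- letter_03: Bystander: small black acrylic letter with white face, shape of four strokes, 54 x 54 x 17 mm. Origin: centre of its underside.
Not all that is in view belongs to the job. Several things look just like the hub: the one meant starts farthest to the robot's left.

How it is judged:
By the outcome, as a careful person would: the job done as asked, in the order asked, and still so for the second after the job is handed in, with the robot touching nothing.
It also fails if it takes over 64 s, if anything falls off the work surface, if the arm or the gripper's body presses on something with over 40 N, if the wrist force passes 120 N, or if a joint passes its speed limit or range.

## Working session

There is one attempt and no reset: what is moved stays moved. The work goes in short steps, Python scripts to look and compute and a shell command to move; the robot and the scene stay as the last step left them, time stands still between calls to the robot, and variables do not carry over. Pictures are saved under pics/ and viewed, at most 10 in all, crops included, and the job is handed in when it is done.

```bash
mkdir -p pics; ls; python3 - <<'E'
from cell import get_state,camera
import cv2,numpy as np
s=get_state();print(s['time_s'],s['ee_pos'],np.round(s['tcp_rot'],3).tolist())
for n in('top','side','wrist'):
    c=camera(n);cv2.imwrite(f'pics/{n}0.png',c['image']);np.savez(f'{n}0.npz',**c)
    print(n,c['fx'],c['cx'],c['cy'],np.round(c['cam_to_world'],3).tolist())
E
```

```text
pics
0.0 [0.18248996 0.62313112 0.22568584] [[-0.96, 0.281, -0.001], [0.281, 0.96, -0.002], [0.0, -0.002, -1.0]]
top 431.02854131808414 324.20950926759093 199.9409004378879 [[0.028, -0.997, 0.065, 0.468], [-1.0, -0.027, 0.015, -0.031], [-0.013, -0.065, -0.998, 1.201], [0.0, 0.0, 0.0, 1.0]]
side 512.6379050059064 319.3006611447825 202.19412927554154 [[-0.996, -0.06, 0.063, 0.465], [-0.087, 0.637, -0.766, 0.989], [0.006, -0.768, -0.64, 0.917], [0.0, 0.0, 0.0, 1.0]]
wrist 281.43120861773565 315.4595919767566 197.39082089447012 [[0.281, 0.914, 0.295, 0.101], [0.96, -0.266, -0.088, 0.648], [-0.002, 0.307, -0.952, 0.384], [0.0, 0.0, 0.0, 1.0]]
```

View pics/top0.png

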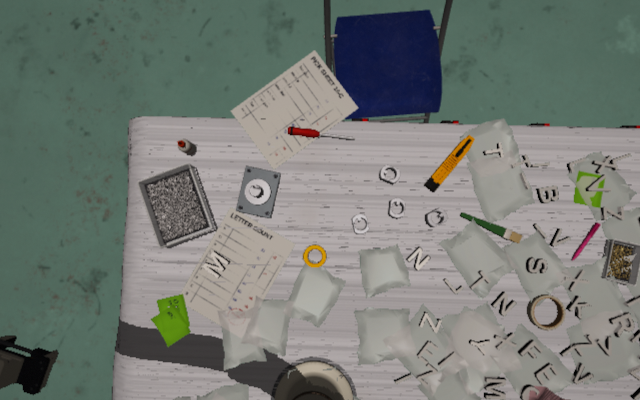

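The top view shows the fixture at about (257,192) and four hubs at (360,224), (389,174), (397,208) and (434,217). The leftmost one, (360,224), is the one I need. I'll enlarge the hub and the fixture.

```bash
cat > h.py <<'E'
import numpy as np,cv2
from cell import get_state,camera
def ray(c,u,v,z):
    T=np.array(c['cam_to_world']);d=T[:3,:3]@np.array([(u-c['cx'])/c['fx'],(v-c['cy'])/c['fy'],1]);o=T[:3,3]
    return o+d*(z-o[2])/d[2]
def proj(c,p):
    T=np.array(c['cam_to_world']);q=T[:3,:3].T@(np.array(p)-T[:3,3]);return np.array([c['fx']*q[0]/q[2]+c['cx'],c['fy']*q[1]/q[2]+c['cy']])
def totool(dp):
    return np.array(get_state()['tcp_rot']).T@np.array(dp)
E
python3 - <<'E'
from h import *
t=np.load('top0.npz');s=np.load('side0.npz')
h=ray(t,360,224,.034);f=ray(t,257,192,.058);print(h,f)
ph,pf=proj(s,h),proj(s,f);print(ph,pf)
def crop(im,u,v,r=30,k=6):
    u,v=int(u),int(v);return cv2.resize(im[v-r:v+r,u-r:u+r],None,fx=k,fy=k,interpolation=cv2.INTER_CUBIC)
r=24
A=np.hstack([crop(t['image'],360,224,r),crop(t['image'],257,192,r)]);B=np.hstack([crop(s['image'],*ph,r),crop(s['image'],*pf,r)])
cv2.imwrite('pics/c1.png',np.vstack([A,B]));print(A.shape)
E
```

```text
[ 0.48163723 -0.11250167  0.034     ] [0.55884959 0.16528315 0.058     ]
[346.06961742 193.33754861] [307.51443377 258.17764297]
(288, 576, 3)
```

View pics/c1.png

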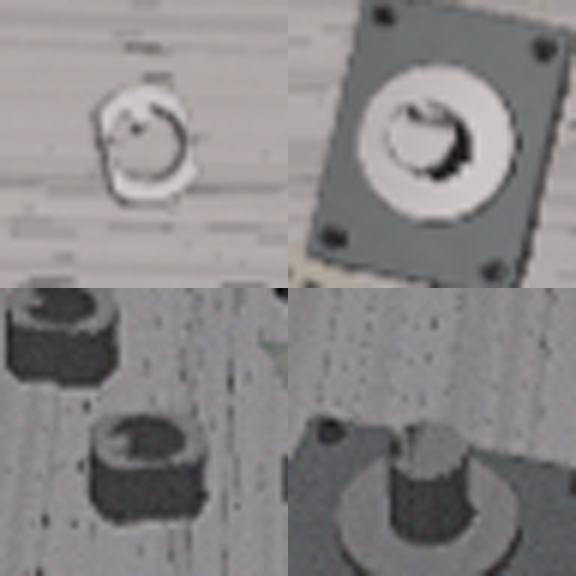

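The crop shows the hub at about (360,224), its flats facing roughly ±y and its tab at about +x. The fixture is yawed about −11° and its keyway faces roughly +x. I'll move above the hub for a wrist-camera look.

```bash
python3 -m jog '[[-0.034,-0.0225,0,0,0,0],[-0.034,-0.0225,0,0,0,0],[-0.034,-0.0225,0,0,0,0],[-0.034,-0.0225,0,0,0,0],[-0.034,-0.0225,0,0,0,0],[-0.034,-0.0225,0,0,0,0],[-0.034,-0.0225,0,0,0,0],[-0.034,-0.0225,0,0,0,0],[-0.034,-0.0225,0,0,0,0],[-0.034,-0.0225,0,0,0,0]]' 1
python3 -m jog '[[-0.0148,-0.0385,0,0,0,0],[-0.0148,-0.0385,0,0,0,0],[-0.0148,-0.0385,0,0,0,0],[-0.0148,-0.0385,0,0,0,0],[-0.0148,-0.0385,0,0,0,0],[-0.0148,-0.0385,0,0,0,0],[-0.0148,-0.0385,0,0,0,0],[-0.0148,-0.0385,0,0,0,0],[-0.0148,-0.0385,0,0,0,0],[-0.0148,-0.0385,0,0,0,0]]'
```

```text
time_s: 0.98
ee_pos: [0.4465, 0.3105, 0.2267]
tcp_rot: [[-0.96, 0.281, -0.0], [0.281, 0.96, -0.0], [-0.0, -0.0, -1.0]]
ft_force: [0.5, 0.8, 0.3]
gripper_width: 1.002
grip_force: 0.0
time_s: 1.82
ee_pos: [0.4791, -0.1007, 0.2268]
tcp_rot: [[-0.96, 0.281, 0.0], [0.281, 0.96, 0.0], [-0.0, 0.0, -1.0]]
ft_force: [1.2, 0.5, -0.3]
gripper_width: 1.0
grip_force: 0.0
```

```bash
python3 -m jog '[[0,0,0.03,0,0,-7],[0,0,0.03,0,0,-7],[0,0,0.02,0,0,-7],[0,0,0,0,0,-5],[0,0,0,0,0,0],[0,0,0,0,0,0]]'
python3 - <<'E'
from h import *
c=camera('wrist');np.savez('w1.npz',**c)
print(proj(c,[.4816,-.1125,.034]),c['cam_to_world'][:3,3])
cv2.imwrite('pics/w1.png',c['image'])
E
```

```text
time_s: 2.32
ee_pos: [0.4796, -0.0987, 0.1466]
tcp_rot: [[-0.986, -0.165, -0.0], [-0.165, 0.986, 0.0], [0.0, 0.0, -1.0]]
ft_force: [0.4, -0.5, 0.3]
gripper_width: 1.004
grip_force: 0.0
[300.80583489 194.35135523] [ 0.39609144 -0.11182603  0.30502917]
```

View pics/w1.png

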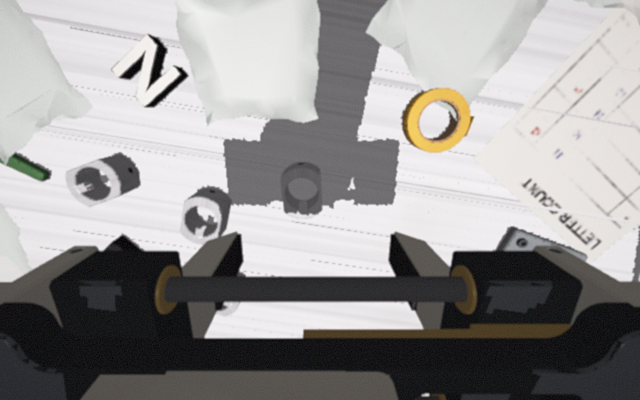

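The wrist view has image right = +y and down = +x. The hub is at about (301,188) in the gripper's shadow, with its flats left and right. I'll enlarge it with the contrast raised.

```bash
python3 - <<'E'
from h import *
c=np.load('w1.npz');im=c['image'][150:225,260:345]
g=cv2.convertScaleAbs(im,alpha=2.2,beta=-100)
g=cv2.resize(g,None,fx=8,fy=8,interpolation=cv2.INTER_CUBIC)
cv2.imwrite('pics/w1c.png',g)
E
```

```text
(no output)
```

View pics/w1c.png

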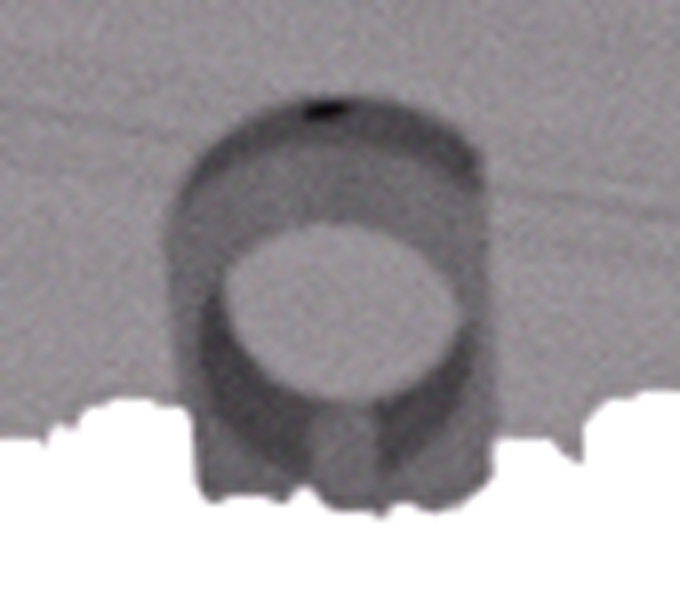

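The crop shows the tab at crop (343,440), which is on the +x side, and the flats' top edges at left (168,240)–(197,470) and right (486,170)–(492,480). I'll cast these onto z = 0.034.

```bash
python3 - <<'E'
from h import *
c=np.load('w1.npz')
P=lambda u,v:ray(c,260+u/8-.5+.06,150+v/8-.44,.034)[:2]
L=[P(168,240),P(197,470)];R=[P(486,170),P(492,480)]
for l in(L,R):
    d=l[1]-l[0];print(np.round(l,4).tolist(),np.degrees(np.arctan2(d[1],d[0])))
print('tab mid',P(343,440),'bore low/back',P(343,155),P(343,505), 'mid flats row 350',P(183,350),P(490,350))
t=np.load('top0.npz');print('top',ray(t,360.3,223.8,.034), ray(t,257+(422-432)/6,192-4/6,.058),[ray(t,233+u/6,168+v/6,.02)[:2].round(4).tolist() for u,v in((437,65+0),(437,220),(358,142),(517,142))] if 0 else '')
# flange centre from crop2 (u offset 288): (437-288,142)
print('flange',ray(t,233+149/6-.5+.08,168+142/6-.42,.02),'shaft',ray(t,233+134/6-.42,168+140/6-.42,.058))
E
```

```text
[[0.4697, -0.1346], [0.4992, -0.1271]] 14.356977963540764
[[0.4545, -0.0972], [0.4943, -0.0896]] 10.924302649292795
tab mid [ 0.49210938 -0.1092262 ] bore low/back [ 0.45554656 -0.11483402] [ 0.50087394 -0.10788194] mid flats row 350 [ 0.48357981 -0.13091257] [ 0.47717568 -0.09279473]
top [ 0.48219891 -0.11329841  0.034     ] [0.5605117  0.16980258 0.058     ] 
flange [0.56398413 0.17075682 0.02      ] shaft [0.56160442 0.17096772 0.058     ]
```

```bash
python3 -m jog '[[0,0,0,0,0,-3],[0.0015,-0.0133,0,0,0,0],[0,0,0.03,0,0,0],[0,0,0.03,0,0,0],[0,0,0.03,0,0,0],[0,0,0.02,0,0,0],[0,0,0.0146,0,0,0],[0,0,0.01,0,0,0],[0,0,0.005,0,0,0],[0,0,0,0,0,0]]' 0.65 20
python3 -m jog '[[0,0,0,0,0,0],[0,0,0,0,0,0],[0,0,0,0,0,0],[0,0,0,0,0,0],[0,0,0,0,0,0],[0,0,0,0,0,0]]' 0.3 25
```

```text
time_s: 3.2
ee_pos: [0.4811, -0.1119, 0.0069]
tcp_rot: [[-0.976, -0.219, -0.0], [-0.219, 0.976, -0.0], [0.0, 0.0, -1.0]]
ft_force: [-0.9, -0.5, 0.3]
gripper_width: 0.649
grip_force: 0.0
time_s: 3.7
ee_pos: [0.4819, -0.1123, 0.008]
tcp_rot: [[-0.976, -0.219, 0.002], [-0.219, 0.976, -0.0], [-0.002, -0.001, -1.0]]
ft_force: [-1.4, -0.2, 7.2]
gripper_width: 0.434
grip_force: 25.0
```

```bash
python3 -m jog '[[0,0,-0.02,0,0,0],[0,0,-0.03,0,0,0],[0,0,-0.04,0,0,0],[0,0,-0.03,0,0,0],[-0.02,0.025,-0.02,0,0,0],[-0.025,0.03,0,0,0,0],[-0.025,0.03,0,0,0,0],[-0.025,0.03,0,0,0,0],[-0.025,0.03,0,0,0,0],[-0.02,0.025,0,0,0,0]]'
python3 -m jog '[[0,0.02,0,0,0,0],[0,0,0,0,0,0],[0,0,0,0,0,0]]'
python3 - <<'E'
from h import *
c=camera('wrist');np.savez('w2.npz',**c)
print(proj(c,[.562,.17,.058]),proj(c,[.562,.17,.02]))
cv2.imwrite('pics/w2.png',c['image'])
E
```

```text
time_s: 4.53
ee_pos: [0.5808, 0.0878, 0.1471]
tcp_rot: [[-0.975, -0.221, 0.0], [-0.221, 0.975, 0.001], [-0.0, 0.001, -1.0]]
ft_force: [-0.0, 0.2, -2.4]
gripper_width: 0.436
grip_force: 25.0
time_s: 4.78
ee_pos: [0.5747, 0.106, 0.1464]
tcp_rot: [[-0.975, -0.223, -0.002], [-0.223, 0.975, 0.0], [0.002, 0.001, -1.0]]
ft_force: [0.0, -0.8, -2.8]
gripper_width: 0.434
grip_force: 25.0
[384.60631526 204.3556943 ] [376.19466394 192.5285378 ]
```

View pics/w2.png

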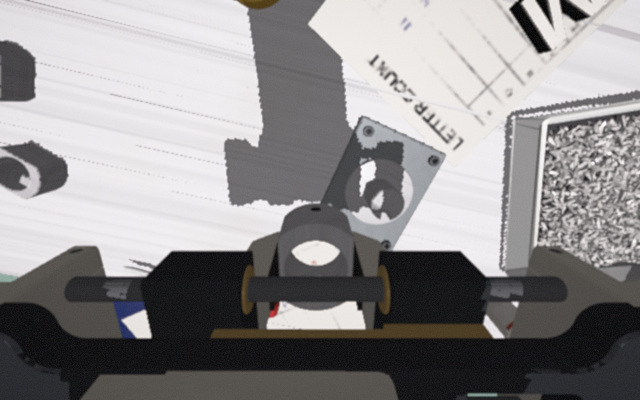

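The wrist view shows the hub held centrally at about (315,255), with the fixture at about (385,190). I'll enlarge both.

```bash
python3 - <<'E'
from h import *
c=np.load('w2.npz');im=c['image']
f=lambda a,al,b:cv2.convertScaleAbs(cv2.resize(a,None,fx=5,fy=5,interpolation=cv2.INTER_CUBIC),alpha=al,beta=b)
A=f(im[200:300,275:355],1.6,-40);B=f(im[150:250,340:420],1.2,-20)
cv2.imwrite('pics/w2c.png',np.hstack([A,B]))
E
```

```text
(no output)
```

View pics/w2c.png

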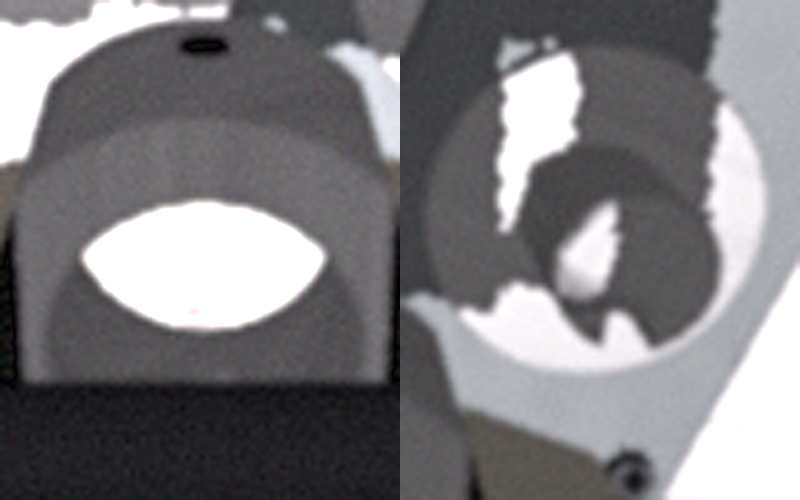

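The left half of the crop shows the hub's top back rim at px (316,223.6) and the bore's back rim at (316,240). The right half shows the shaft top centred near px (387,204), with the keyway apparently at its lower edge. I'll rectify the three views onto the shaft-top plane to read the centre and the keyway direction.

```bash
python3 - <<'E'
from h import *
c=np.load('w2.npz')
print('hub rim',ray(c,316,223.6,.173),ray(c,316,240,.173),'tcp .5747 .106')
print('shaft',ray(c,387,203.6,.058),'flange',ray(c,379,191.2,.02))
out=[]
cx,cy=.562,.171
for n in('top0','side0','w2'):
    k=np.load(n+'.npz')
    # world square +-25mm -> 266px ; up=+x, left=+y
    W=[(cx+a*.025,cy+b*.025,.058) for a,b in((1,1),(1,-1),(-1,-1),(-1,1))]
    H=cv2.getPerspectiveTransform(np.float32([proj(k,w) for w in W]),np.float32([(0,0),(265,0),(265,265),(0,265)]))
    im=cv2.warpPerspective(k['image'],H,(266,266),flags=cv2.INTER_CUBIC)
    cv2.drawMarker(im,(133,133),(0,0,255),0,8);out.append(im)
cv2.imwrite('pics/rect.png',np.hstack(out))
E
```

```text
hub rim [0.54731397 0.10097804 0.173     ] [0.55627221 0.10303744 0.173     ] tcp .5747 .106
shaft [0.56079208 0.17194574 0.058     ] flange [0.55993123 0.17246627 0.02      ]
```

View pics/rect.png

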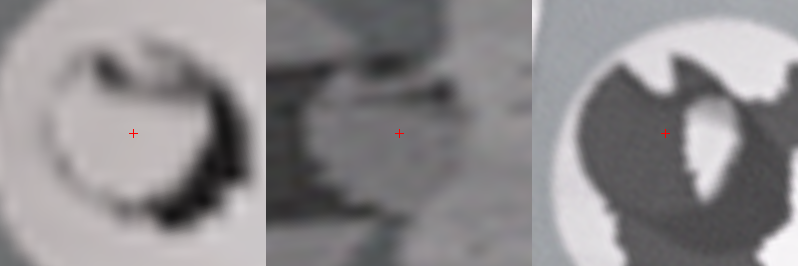

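Rectified, the shaft top is centred near the marker at (.562,.171). The clear notch in the wrist view at (93–140, y<95) of that panel puts the keyway at a yaw of about +13°. I'll start about 18° off, land the tab on the shaft top, then turn in lightly.

```bash
python3 -m jog '[[-0.001,0.033,0,0,0,0],[-0.001,0.033,0,0,0,0],[0,0,0,0,0,6],[0,0,0.01,0,0,6],[0,0,0.02,0,0,6],[0,0,0.02,0,0,0],[0,0,0.015,0,0,0],[0,0,0.005,0,0,0],[0,0,0,0,0,0],[0,0,0,0,0,0]]'
python3 - <<'E'
from h import *
s=get_state();print(s['ee_pos'],s['ft_force'],s['ft_torque'],totool(np.array([.562,.171,.0695])-s['ee_pos']))
E
```

```text
time_s: 5.67
ee_pos: [0.5637, 0.1678, 0.0774]
tcp_rot: [[-0.996, 0.094, -0.0], [0.094, 0.996, -0.0], [-0.0, -0.0, -1.0]]
ft_force: [-0.3, -0.4, -1.5]
gripper_width: 0.437
grip_force: 25.0
[0.56366428 0.16775906 0.07737855] [-0.29694246 -0.44235009 -1.46463994] [ 0.03874582 -0.01115086  0.02215687] [0.00196245 0.00307288 0.00787727]
```

```bash
python3 -m jog '[[0.002,0.003,0,0,0,0],[0,0,0.005,0,0,0],[0,0,0.003,0,0,0],[0,0,0.002,0,0,0],[0,0,0.002,0,0,0],[0,0,0,0,0,0]]'
python3 -c "
from h import *
c=camera('side');np.savez('s3.npz',**c)
u,v=proj(c,[.562,.171,.07]).astype(int)
cv2.imwrite('pics/s3.png',cv2.resize(c['image'][v-50:v+50,u-60:u+60],None,fx=5,fy=5,interpolation=cv2.INTER_CUBIC))
print(get_state()['ft_torque'])"
```

```text
time_s: 6.17
ee_pos: [0.5614, 0.172, 0.0647]
tcp_rot: [[-0.996, 0.093, -0.001], [0.093, 0.996, -0.0], [0.001, -0.0, -1.0]]
ft_force: [-1.0, -0.6, -1.8]
gripper_width: 0.433
grip_force: 25.0
[0.01407052 0.02409731 0.02734893]
```

```bash
python3 -m jog '[[0,0,0.001,0,0,0],[0,0,0.001,0,0,0],[0,0,0.001,0,0,0],[0,0,0,0,0,0]]'
python3 -m jog '[[0,0,0.001,0,0,0],[0,0,0.001,0,0,0],[0,0,0.001,0,0,0],[0,0,0,0,0,0]]'
```

```text
time_s: 6.55
ee_pos: [0.5618, 0.1721, 0.062]
tcp_rot: [[-0.996, 0.093, 0.0], [0.093, 0.996, 0.0], [-0.0, 0.0, -1.0]]
ft_force: [0.4, 0.8, -2.5]
gripper_width: 0.43
grip_force: 25.0
time_s: 6.88
ee_pos: [0.5617, 0.1721, 0.059]
tcp_rot: [[-0.996, 0.093, 0.0], [0.093, 0.996, 0.0], [-0.0, 0.0, -1.0]]
ft_force: [0.3, 0.6, -2.5]
gripper_width: 0.435
grip_force: 25.0
```

```bash
python3 -m jog '[[0,0,0.002,0,0,0],[0,0,0.002,0,0,0],[0,0,0.002,0,0,0],[0,0,0.002,0,0,0],[0,0,0,0,0,0]]'
python3 -m jog '[[0,0,0.002,0,0,0],[0,0,0.002,0,0,0],[0,0,0.001,0,0,0],[0,0,0.001,0,0,0],[0,0,0.001,0,0,0],[0,0,0,0,0,0]]'
```

```text
time_s: 7.3
ee_pos: [0.5617, 0.172, 0.0507]
tcp_rot: [[-0.996, 0.093, -0.0], [0.093, 0.996, -0.0], [0.0, -0.0, -1.0]]
ft_force: [1.0, -0.5, -2.3]
gripper_width: 0.433
grip_force: 25.0
time_s: 7.8
ee_pos: [0.5618, 0.172, 0.044]
tcp_rot: [[-0.996, 0.093, 0.0], [0.093, 0.996, 0.0], [-0.0, 0.0, -1.0]]
ft_force: [1.7, -0.8, -3.2]
gripper_width: 0.434
grip_force: 25.0
```

```bash
python3 -m jog '[[0,0,0.001,0,0,0],[0,0,0.0005,0,0,0],[0,0,0,0,0,0]]'
python3 -m jog '[[0,0,0.0005,0,0,0],[0,0,0.0005,0,0,0],[0,0,0,0,0,0]]'
```

```text
time_s: 8.05
ee_pos: [0.5618, 0.1721, 0.0426]
tcp_rot: [[-0.996, 0.093, 0.0], [0.093, 0.996, 0.0], [-0.0, 0.0, -1.0]]
ft_force: [1.4, 0.3, -2.3]
gripper_width: 0.433
grip_force: 25.0
time_s: 8.3
ee_pos: [0.5618, 0.1721, 0.0418]
tcp_rot: [[-0.996, 0.093, 0.0], [0.093, 0.996, 0.0], [-0.0, 0.0, -1.0]]
ft_force: [1.0, -1.2, -0.1]
gripper_width: 0.436
grip_force: 25.0
```

```bash
python3 -m jog '[[0,0,0.0005,0,0,0],[0,0,0.0005,0,0,0],[0,0,0,0,0,0]]'
```

```text
time_s: 8.55
ee_pos: [0.5619, 0.1722, 0.0413]
tcp_rot: [[-0.996, 0.093, 0.001], [0.093, 0.996, 0.0], [-0.001, 0.0, -1.0]]
ft_force: [-0.9, -1.2, 5.7]
gripper_width: 0.434
grip_force: 25.0
```

There's about 8 N of contact at the expected height, so the tab is lying on the shaft top. Now I'll turn toward the keyway.

```bash
python3 -m jog '[[0,0,0,0,0,-2],[0,0,0,0,0,-2],[0,0,0,0,0,-2],[0,0,0,0,0,-2],[0,0,0,0,0,0]]'; python3 -m jog '[[0,0,0,0,0,-2],[0,0,0,0,0,-2],[0,0,0,0,0,0]]'; python3 -c "
from h import *
print(get_state()['ft_torque'])"
```

```text
time_s: 8.97
ee_pos: [0.5617, 0.172, 0.0407]
tcp_rot: [[-0.999, -0.048, 0.0], [-0.048, 0.999, 0.0], [-0.0, 0.0, -1.0]]
ft_force: [2.0, -0.7, -0.1]
gripper_width: 0.433
grip_force: 25.0
time_s: 9.22
ee_pos: [0.5617, 0.1719, 0.0403]
tcp_rot: [[-0.993, -0.116, -0.0], [-0.116, 0.993, -0.0], [0.0, -0.0, -1.0]]
ft_force: [2.1, -0.0, -1.8]
gripper_width: 0.431
grip_force: 25.0
[-0.13950024 -0.36083352  0.01257579]
```

```bash
python3 -m jog '[[0,0,0.0005,0,0,-1],[0,0,0.0005,0,0,-1],[0,0,0,0,0,0]]'; python3 -m jog '[[0,0,0,0,0,-2],[0,0,0.0005,0,0,-2],[0,0,0,0,0,0]]'; python3 -c "
from h import *
print(get_state()['ft_torque'])"
```

```text
time_s: 9.47
ee_pos: [0.5617, 0.172, 0.0394]
tcp_rot: [[-0.988, -0.152, -0.0], [-0.152, 0.988, -0.0], [0.0, -0.0, -1.0]]
ft_force: [2.6, -0.2, -2.7]
gripper_width: 0.434
grip_force: 25.0
time_s: 9.72
ee_pos: [0.5616, 0.1718, 0.039]
tcp_rot: [[-0.975, -0.22, -0.0], [-0.22, 0.975, -0.0], [0.0, -0.0, -1.0]]
ft_force: [2.0, -1.2, -2.2]
gripper_width: 0.432
grip_force: 25.0
[-0.21619773 -0.30688665 -0.02099075]
```

The tab looks to be in: the height is below the resting level with no load. Lower gently.

```bash
python3 -m jog '[[0,0,0.001,0,0,0],[0,0,0.001,0,0,0],[0,0,0.001,0,0,0],[0,0,0,0,0,0]]'; python3 -m jog '[[0,0,0.001,0,0,0],[0,0,0.001,0,0,0],[0,0,0.001,0,0,0],[0,0,0,0,0,0]]'; python3 -c "
from h import *
print(get_state()['ft_torque'])"
```

```text
time_s: 10.05
ee_pos: [0.5617, 0.1717, 0.0359]
tcp_rot: [[-0.976, -0.219, -0.0], [-0.219, 0.976, -0.0], [0.0, -0.0, -1.0]]
ft_force: [2.2, -3.0, -1.9]
gripper_width: 0.435
grip_force: 25.0
time_s: 10.38
ee_pos: [0.5617, 0.1717, 0.0329]
tcp_rot: [[-0.976, -0.219, 0.0], [-0.219, 0.976, -0.0], [0.0, -0.0, -1.0]]
ft_force: [2.3, -3.2, -1.7]
gripper_width: 0.432
grip_force: 25.0
[-0.54590009 -0.47818298 -0.05549165]
```

```bash
python3 -m jog '[[0,0,0.001,0,0,0],[0,0,0.001,0,0,0],[0,0,0.001,0,0,0],[0,0,0.001,0,0,0],[0,0,0,0,0,0]]'; python3 -m jog '[[0,0,0.0005,0,0,0],[0,0,0.0005,0,0,0],[0,0,0.0005,0,0,0],[0,0,0,0,0,0]]'
```

```text
time_s: 10.8
ee_pos: [0.5617, 0.1717, 0.0289]
tcp_rot: [[-0.976, -0.219, -0.0], [-0.219, 0.976, -0.0], [0.0, -0.0, -1.0]]
ft_force: [2.0, -4.7, -1.3]
gripper_width: 0.437
grip_force: 25.0
time_s: 11.13
ee_pos: [0.5617, 0.1718, 0.0281]
tcp_rot: [[-0.976, -0.219, -0.0], [-0.219, 0.976, -0.0], [0.0, -0.0, -1.0]]
ft_force: [0.9, -5.5, 4.2]
gripper_width: 0.434
grip_force: 25.0
```

```bash
python3 -m jog '[[0,0,0.0005,0,0,0],[0,0,0,0,0,0]]'; python3 -m jog '[[0,0,0,0,0,0],[0,0,0,0,0,0],[0,0,0,0,0,0],[0,0,0,0,0,0]]' 0.7;python3 -c "
from h import *
c=camera('side');u,v=proj(c,[.562,.171,.04]).astype(int)
cv2.imwrite('pics/s4.png',cv2.resize(c['image'][v-50:v+50,u-60:u+60],None,fx=5,fy=5,interpolation=cv2.INTER_CUBIC))"
```

```text
time_s: 11.3
ee_pos: [0.5617, 0.1718, 0.0281]
tcp_rot: [[-0.976, -0.219, 0.0], [-0.219, 0.976, -0.001], [0.0, -0.001, -1.0]]
ft_force: [-0.5, -6.4, 8.6]
gripper_width: 0.436
grip_force: 25.0
time_s: 11.63
ee_pos: [0.561, 0.1734, 0.0269]
tcp_rot: [[-0.975, -0.221, -0.001], [-0.221, 0.975, 0.001], [0.0, 0.001, -1.0]]
ft_force: [0.3, -0.2, -0.1]
gripper_width: 0.671
grip_force: 0.0
```

View pics/s4.png

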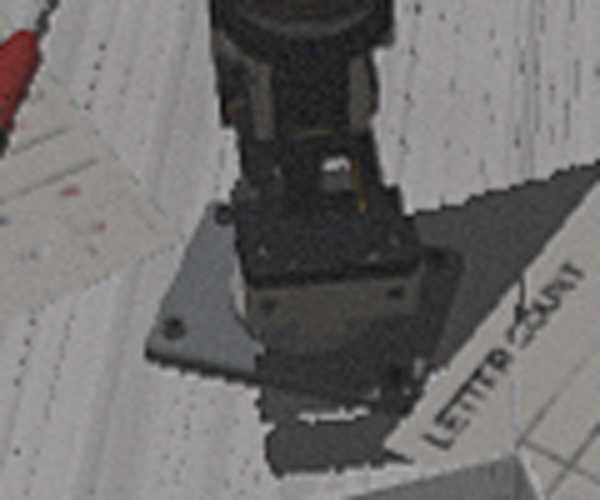

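The gripper hides the hub in this side view, with the fingers over the flange at about (330,300). The fingers are open and unloaded, so I'll retreat upward and check.

```bash
python3 -m jog '[[0,0,-0.01,0,0,0],[0,0,-0.02,0,0,0],[0,0,-0.03,0,0,0],[0,0,-0.04,0,0,0],[0.03,-0.02,-0.02,0,0,0],[0.03,-0.02,-0.02,0,0,0],[0.03,-0.02,0,0,0,0],[0.03,-0.02,0,0,0,0],[0.02,-0.02,0,0,0,0],[0,0,0,0,0,0]]'; python3 -m jog '[[0,-0.03,0,0,0,0],[0,-0.03,0,0,0,0],[0,-0.03,0,0,0,0],[0,0,0,0,0,0],[0,0,0,0,0,0]]';python3 -c "
from h import *
o=[]
for n in('side','top'):
    c=camera(n);u,v=proj(c,[.562,.171,.04]).astype(int)
    o.append(cv2.resize(c['image'][v-30:v+30,u-33:u+33],None,fx=6,fy=6,interpolation=cv2.INTER_CUBIC))
    print([(proj(c,[.562,.171,z])-[u-33,v-30])*6 for z in(.02,.054,.058)])
cv2.imwrite('pics/s5.png',np.hstack(o))"
```

```text
time_s: 12.52
ee_pos: [0.4432, 0.0388, 0.1674]
tcp_rot: [[-0.977, -0.214, -0.003], [-0.214, 0.977, -0.003], [0.003, -0.002, -1.0]]
ft_force: [-0.6, 0.0, 0.6]
gripper_width: 0.7
grip_force: 0.0
time_s: 12.93
ee_pos: [0.4674, -0.0454, 0.1676]
tcp_rot: [[-0.976, -0.216, 0.001], [-0.216, 0.976, -0.0], [-0.001, -0.0, -1.0]]
ft_force: [0.1, 0.5, -0.2]
gripper_width: 0.701
grip_force: 0.0
[array([204.4232819 , 216.67709589]), array([203.49280874, 156.46652664]), array([203.3810895 , 149.23721644])]
[array([205.78687978, 185.77146531]), array([192.9962635 , 179.36938433]), array([191.44184125, 178.59135011])]
```

View pics/s5.png

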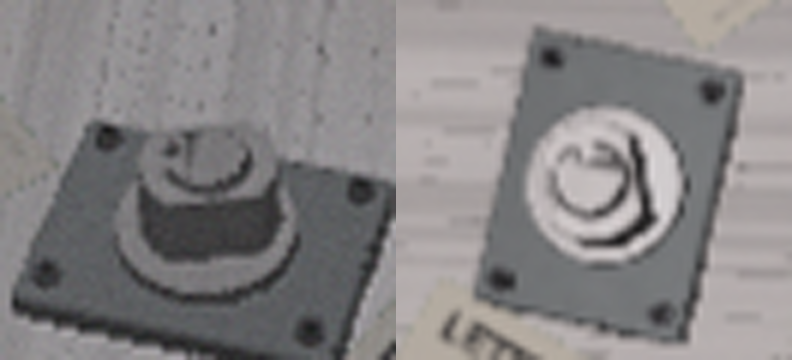

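The hub sits flat on the flange at about (210,220) in the side crop. The shaft end stands slightly proud of it and the tab is in the keyway. I'll hand the job in.

```bash
python3 -c "
from cell import order
print(order.close_job())"
```

```text
the job is handed in; nothing more can be done
None
```

The hub is fully home on the keyed shaft, flat on the flange with its tab in the keyway. It is released, and I handed the job in at about 13 s; the measured wrist force stayed under about 12 N.

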